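# Bring the key rail into the face-framed key cabinet

### The job

The shallow key cabinet lies on its back on the saw table, and its key rail, the long thin dark strip lying beside it, is a little longer than the opening between the two end stiles of the face frame. Pick up the rail, tilt it so that one end goes in under a stile while the other end is still above the frame, swing the other end down inside, and finish while still holding the rail level along the middle of the cabinet, with each end hidden under a stile and clear of both the back and the frame, so that glue can be brushed in beneath it. Do not let go of it, do not shove the cabinet about and leave the offcuts where they lie.

Things in the scene. Friction and masses are not known exactly. Their poses are not given: they have to be found in the camera images.
- key_rail: The key rail: dark red-brown hardwood strip, 306 mm long, 14 mm wide, 18 mm high as it lies on the table (46 g). Origin: centre of its underside; z up. Its length does not run exactly along its own x axis but 3 degrees towards +y of it: take the direction from rail_end_b to rail_end_a.
- rail_end_a (a point): Centre of one end face of the key rail, at mid-height (9 mm above its underside).
- rail_end_b (a point): Centre of the other end face of the key rail, at mid-height (9 mm above its underside).
- key_cabinet: Shallow pale wood cabinet on its back, front up, loose, 1.8 kg, 384 (y) x 184 (x) x 66 mm. Origin: centre of underside, z up. Inside: |y| < 180, |x| < 80 mm, back's face at z = 8 mm. Face frame from z = 52 to 66 mm: stiles (two steel hinge leaves on the -y one) cover |y| > 140 mm, rails cover |x| > 66 mm; clear opening 280 (y) x 132 (x) mm.
- cream_offcut: Bystander: pale sawn stick offcut, 107 x 26 x 20 mm; origin: centre of its underside.
- white_offcut: Bystander: small near-white offcut, 53 x 28 x 14 mm; origin: centre of its underside.
- grey_offcut: Bystander: small weathered grey block, 51 x 25 x 24 mm; origin: centre of its underside.
- brown_chip: Bystander: small dark brown offcut, about 48 x 42 x 10 mm; origin: centre of its underside.

How it is judged:
On the way, in this order (a step that is already met when the one before it is completed fails the run):
1. the rail is lifted clear of the table in the gripper (height (world z) of key_rail above 0.08 m and contact force between key_rail and the fingers above 0.5 N), for 0.1 s.
2. one end of the rail is under a stile, inside the cabinet, while its other end is still above the face frame (((z of rail_end_a in the frame of key_cabinet below 0.05 m and z of rail_end_b in the frame of key_cabinet above 0.07 m and (y of rail_end_a in the frame of key_cabinet above 0.14 m or y of rail_end_a in the frame of key_cabinet below -0.14 m) and x of rail_end_a in the frame of key_cabinet between -0.08 and 0.08 m and x of rail_end_b in the frame of key_cabinet between -0.092 and 0.092 m and y of rail_end_a in the frame of key_cabinet between -0.18 and 0.18 m) or (z of rail_end_b in the frame of key_cabinet below 0.05 m and z of rail_end_a in the frame of key_cabinet above 0.07 m and (y of rail_end_b in the frame of key_cabinet above 0.14 m or y of rail_end_b in the frame of key_cabinet below -0.14 m) and x of rail_end_b in the frame of key_cabinet between -0.08 and 0.08 m and x of rail_end_a in the frame of key_cabinet between -0.092 and 0.092 m and y of rail_end_b in the frame of key_cabinet between -0.18 and 0.18 m))), for 0.1 s.
At the end, for the whole second after the job is handed in: Still gripped (over 1 N) in the cabinet: each end hidden 3 mm or more by its stile, within 30 mm of the cabinet's lengthwise centre line and 19 to 42 mm (mid-height) above its underside; the rail is at rest and does not touch the cabinet (under 0.2 N) (((y of rail_end_a in the frame of key_cabinet above 0.143 m and y of rail_end_b in the frame of key_cabinet below -0.143 m) or (y of rail_end_b in the frame of key_cabinet above 0.143 m and y of rail_end_a in the frame of key_cabinet below -0.143 m)) and x of rail_end_a in the frame of key_cabinet between -0.03 and 0.03 m and x of rail_end_b in the frame of key_cabinet between -0.03 and 0.03 m and z of rail_end_a in the frame of key_cabinet between 0.019 and 0.042 m and z of rail_end_b in the frame of key_cabinet between 0.019 and 0.042 m and contact force between key_rail and key_cabinet below 0.2 N and contact force between key_rail and the fingers above 1 N and linear speed of key_rail below 0.02 m/s); the arm keeps its last pose, push and grip.
It fails at once if the cabinet is shoved more than 20 mm (distance of key_cabinet from where it was at the start of the episode above 0.02 m).
It fails at once if an offcut is moved more than 30 mm (distance of any of cream_offcut, white_offcut, grey_offcut, brown_chip from where it was at the start of the episode above 0.03 m).
It also fails if it takes over 48 s, if anything falls off the work surface, if the arm or the gripper's body presses on something with over 40 N, if the wrist force passes 120 N, or if a joint passes its speed limit or range.

### The arm

A 7-joint arm with a two-finger parallel gripper is mounted at the origin on a cart in front of the work surface, level with it; the furniture and walls round the work are solid. World frame = base frame: x ahead of the robot, y to its left, z up, the work surface at z = 0. Lengths are in m, angles in rad, forces in N, time in s.
With the tool pointing down it reaches from about 0.425 to 0.875 m from the base axis. Payload 4.7 kg.
Tool frame: the origin (TCP) lies at the very end of the fingers, on their centre line; the grasp point (between the pads) lies 19 mm behind it; z points along the fingers, y is the line along which they close (so a half turn about z gives the same grasp; the last joint's range is limited). The gripper opens to 87 mm and grips with 3 to 60 N. Pads are 19 mm wide; open, the fingers measure 117 mm over their backs; the gripper's body (75 mm by 190 mm) begins 51 mm behind the grasp point.
Start: joints at [1.229, 0.321, -0.07, 1.45, 0.023, 1.371, -0.057], TCP at [0.226, -0.609, 0.223] pointing down, gripper open.
Joint ranges: [-2.86, 2.86], [-0.3, 2.09], [-1.38, 1.24], [0.06, 2.45], [-1.56, 4.7], [0.09, 2.05], [-2.69, 2.69]. Speed limits (rad/s): [2.57, 2.57, 3.14, 3.14, 3.14, 3.14, 3.14].

### API

Orientations are given as a rotation vector (axis times angle).
In Python, from bench import ctrl gives the robot as it stands.
- The arm moves only by the tool jog_arm, never from a script. Its argument "commands" is a list of rows, each a list of 7 numbers: the opening, from 0 (shut) to 1 (fully open), then the shift along the world's x, y, z scaled (see below), then the turn, a rotation vector about the world's x, y, z scaled (see below). A call has exactly 5 rows; each row is the pose to reach, as a shift and turn from the pose commanded when the call began; what a row does not reach only later rows make up. The controller multiplies each number of a shift by 0.5 m and each number of a turn by 30 degrees. A row lasts 1/12 s, in which the tool goes at most 41.7 mm and 7.16 degrees, less where a joint would pass 70% of its speed; a pose out of reach is approached as far as the arm can. A call with a number of a shift or a turn outside -1 to 1 is refused whole. A call with a gripper value outside its range is refused whole. The fingers move at their own pace and stop on an object; "grip_force" is the grip in N (left out, the last holds). Time passes only in rows, so rows that repeat a pose let the fingers close, or fill a call up. It gives the time, the measured TCP pose, the force, the opening and the grip force at its end, in the units of the state.
- ctrl.get_state(): the state, without advancing time (a new reading comes with each control period).
- ctrl.get_image(name): name is "scene" or "top" or "wrist"; returns a dict with "frame" (480x640x3 uint8, red, green, blue), "vfov" (degrees; the focal length in pixels is half the picture's height over the tangent of half this angle, whatever the lens; pixels are square), "cx", "cy" (the principal point, pixels), "distortion" ([k1, k2, p1, p2, k3] as OpenCV has them; the pictures are not rectified), "camera_from_world" (4x4, takes a point from world to camera coordinates); the wrist camera has in their place "mount" (4x4, takes a point from camera to tool coordinates, whose origin is the TCP and whose axes are the flange's). Camera axes: x right, y down, z forward; pixel columns grow to the right and rows downward; lengths in m; the calibration is good to about 2 mm. A picture is of the moment at which its call begins: read the wrist's pose just before it. There is no depth.
- ctrl.close_job(): hands the job in; it is judged then, once.
The state is a dict: "time": time; "joint_positions": joint angles; "qd": joint speeds; "joint_torque": joint torques, N m; "position": TCP position; "tool_rot": TCP orientation; "ft_force": force on the tool from outside, world axes, zero at the start; "torque": the same for the moment, N m; "grip_width": opening from 0.0 (shut) to 1.0 (fully open); "grip_force": force on a finger pad.
Only numpy, scipy, OpenCV 4.12 (cv2) and the standard library are available. Lean on these libraries where they do the work, as an engineer would, in place of code of your own. Each camera call takes 0.05 s, during which the arm holds its last target. There are 200 camera calls.

## Working session

There is one attempt and no reset: what is moved stays moved. The work goes in short steps, Python scripts to look and compute and a tool call to move; the robot and the scene stay as the last step left them, time stands still between calls to the robot, and variables do not carry over. Pictures are saved under pics/ and viewed, at most 10 in all, crops included, and the job is handed in when it is done.

Besides the shell and the picture viewer there is one more tool, called in YAML: its name, and indented under it one key for each argument. jog_arm: Moves the arm, as the interface text tells. Shifts and turns lie within -1 to 1; 1 stands for 0.5 m of shift or 30 degrees of turn. Its arguments: {"type":"object","properties":{"commands":{"type":"array","items":{"type":"array","items":{"type":"number","minimum":-1,"maximum":1}}},"grip_force":{"type":"number"}},"required":["commands"]}

```bash
ls; mkdir -p pics; cat > h.py <<'E'
import numpy as np, cv2, pickle
from bench import ctrl
from scipy.spatial.transform import Rotation as R
def K(im):
    f=240/np.tan(np.radians(im["vfov"]/2)); return np.array([[f,0,im["cx"]],[0,f,im["cy"]],[0,0,1]])
def take(n,name):
    st=ctrl.get_state(); im=ctrl.get_image(n); im=dict(im)
    if n=="wrist":
        T=np.eye(4);T[:3,:3]=R.from_rotvec(st["tool_rot"]).as_matrix();T[:3,3]=st["position"]
        im["camera_from_world"]=np.linalg.inv(T@np.array(im["mount"]))
    cv2.imwrite(f"pics/{name}.png",im["frame"][:,:,::-1]); pickle.dump(im,open(f"pics/{name}.pkl","wb")); return im
def load(name): return pickle.load(open(f"pics/{name}.pkl","rb"))
def unproj(im,px,z):
    p=cv2.undistortPoints(np.array(px,float).reshape(-1,1,2),K(im),np.array(im["distortion"],float)).reshape(-1,2)
    M=np.linalg.inv(np.array(im["camera_from_world"])); d=np.c_[p,np.ones(len(p))]@M[:3,:3].T; o=M[:3,3]
    return o+d*((np.broadcast_to(z,len(p))-o[2])/d[:,2])[:,None]
def proj(im,P):
    M=np.array(im["camera_from_world"]); return cv2.projectPoints(np.array(P,float),cv2.Rodrigues(M[:3,:3])[0],M[:3,3],K(im),np.array(im["distortion"],float))[0].reshape(-1,2)
E
python3 - <<'E'
from h import *
for n in("top","scene"): im=take(n,n+"0"); print(n,im["vfov"],np.linalg.inv(im["camera_from_world"])[:3,3])
s=ctrl.get_state();print(s)
E
```

```text
pics
top 46.13855696047884 [0.47131329 0.00439689 1.06400663]
scene 55.68920395215271 [0.10822426 0.52096924 0.85219748]
{'time': 0.1, 'joint_positions': array([ 1.22909505,  0.32176685, -0.07004834,  1.45152378,  0.02264282,
        1.37078332, -0.05689244]), 'qd': array([ 9.91669512e-05, -2.10020734e-03,  9.89525009e-04, -3.85881909e-03,
        7.70185868e-05, -6.20113261e-04,  7.35270946e-04]), 'joint_torque': array([-1.78781152e-04, -4.92570949e+01, -4.05472387e-01, -3.13398707e+01,
       -6.40441803e-02,  3.94376472e-02,  6.77533421e-05]), 'position': array([ 0.22617572, -0.60887318,  0.2215736 ]), 'tool_rot': array([-3.09039575e+00, -5.55671735e-01,  6.91982881e-04]), 'ft_force': array([-0.15988663,  0.59248027, -0.23357852]), 'torque': array([-0.03285139,  0.06664627, -0.03082668]), 'grip_force': 0.0, 'grip_width': 0.9959613643317824}
```

View pics/top0.png

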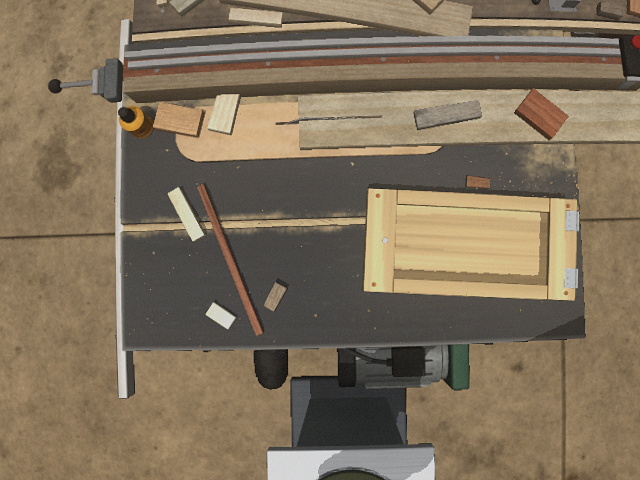

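View pics/scene0.png

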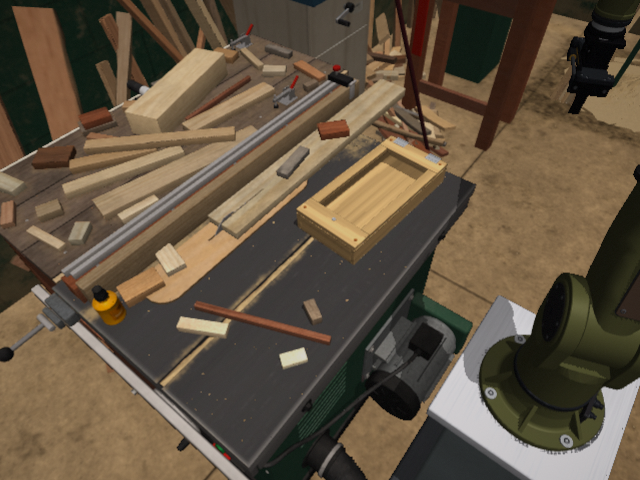

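The top view shows the rail from about (201,185) to (259,334). The cabinet spans columns 363–580 and rows 187–300, with its hinges (-y) on the right. An offcut stick lies at (186,213), a white one at (221,315), a grey one at (275,295) and a chip at (478,182). I'll enlarge crops for the corners.

```bash
python3 - <<'E'
from h import *
f=load("top0")["frame"][:,:,::-1]
a=cv2.resize(f[172:348,160:290],None,fx=3.4,fy=3.4,interpolation=cv2.INTER_CUBIC)
cv2.imwrite("pics/c1.png",a)
cv2.imwrite("pics/c2.png",cv2.resize(f[176:310,355:590],None,fx=3.4,fy=3.4,interpolation=cv2.INTER_CUBIC))
E
```

```text
(no output)
```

View pics/c1.png

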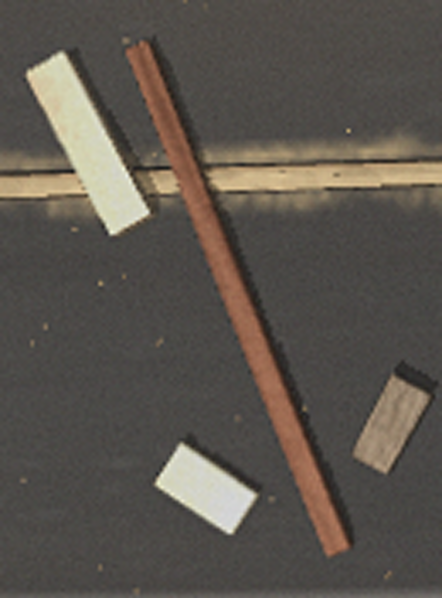

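View pics/c2.png

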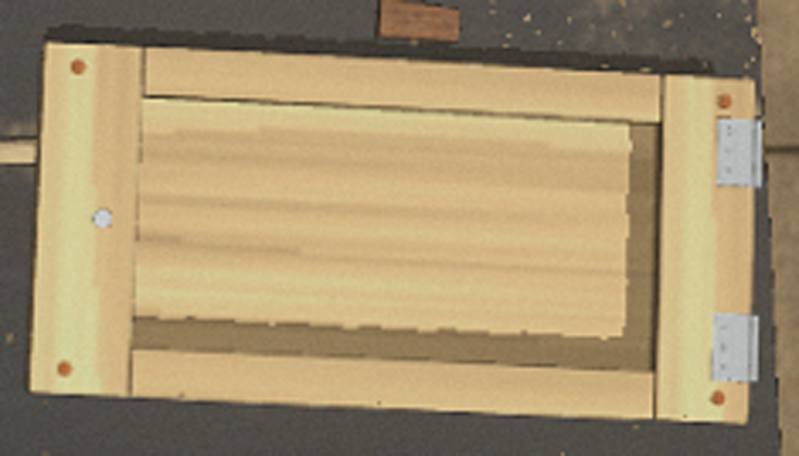

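```bash
cat > fit.py <<'E'
from h import *
from scipy.optimize import least_squares, minimize
im=load("top0")
s=lambda p,o:(np.array(p,float)+.5)/3.4-.5+o
# cabinet
px=s([(47,42),(30,391),(747,423),(754,80),(142,98),(660,124),(654,372),(133,349)],[355,176])
W=unproj(im,px,.066)[:,:2]
L=np.array([(92,192),(-92,192),(-92,-192),(92,-192),(66,140),(66,-140),(-66,-140),(-66,140)])/1000
rot=lambda a:np.array([[np.cos(a),-np.sin(a)],[np.sin(a),np.cos(a)]])
r=least_squares(lambda v:(L@rot(v[2]).T+v[:2]-W).ravel(),[.45,-.15,0])
print("cab",r.x,np.degrees(r.x[2]),"res mm",(r.fun.reshape(-1,2)*1000).round(1).tolist())
# rail
f=im["frame"].astype(int); m=((f[...,0]-f[...,2])>25)&((f[...,0]-f[...,1])>18)
roi=np.zeros_like(m);roi[176:345,190:268]=1; m&=roi
n,lab,st,_=cv2.connectedComponentsWithStats(m.astype(np.uint8)); m=lab==1+np.argmax(st[1:,4]); print("area",m.sum())
def sil(v):
    c=np.array([(x,y,z) for x in(-.153,.153) for y in(-.007,.007) for z in(0,.018)]); c[:,:2]=c[:,:2]@rot(v[2]).T+v[:2]
    S=np.zeros((480*4,640*4),np.uint8); h=cv2.convexHull((proj(im,c)*4+1.5).astype(np.float32)); cv2.fillConvexPoly(S,np.round(h).astype(int),1)
    return cv2.resize(S.astype(np.float32),(640,480),interpolation=cv2.INTER_AREA)
cost=lambda v:np.abs(sil(v)-m).sum()
e=unproj(im,s([(137,45),(340,552)],[160,172]),.018); print(e)
d=e[0]-e[1]; v0=np.r_[(e[0]+e[1])[:2]/2,np.arctan2(d[1],d[0])]
q=minimize(cost,v0,method="Nelder-Mead",options=dict(initial_simplex=[v0,v0+[.005,0,0],v0+[0,.005,0],v0+[0,0,.03]]))
print("rail",v0,np.linalg.norm(d),q.x,np.degrees(q.x[2]),q.fun)
for p,z,o in(([(60,50),(27,75),(110,236),(150,213)],.02,"cream"),([(182,443),(257,494),(232,534),(155,484)],.014,"white"),([(398,373),(432,393),(387,474),(354,457)],.024,"grey")):
    print(o,unproj(im,s(p,[160,172]),z)[:,:2].round(3).tolist())
E
python3 fit.py
```

```text
cab [ 0.52769624 -0.22936877 -0.07821456] -4.481363976814028 res mm [[-0.1, 1.4], [-1.1, 0.9], [-0.7, -0.5], [-0.3, -0.6], [1.1, 0.4], [0.4, -1.4], [0.2, -1.4], [0.6, 1.2]]
area 1323
[[0.6598697  0.27078959 0.018     ]
 [0.37564218 0.16165585 0.018     ]]
rail [0.51775594 0.21622272 0.3666081 ] 0.3044592898721642 [0.51777065 0.21869242 0.36917513] 21.152177132974323 226.25
cream [[0.659, 0.315], [0.645, 0.334], [0.553, 0.287], [0.565, 0.264]]
white [[0.437, 0.249], [0.408, 0.208], [0.386, 0.222], [0.415, 0.265]]
grey [[0.473, 0.127], [0.461, 0.108], [0.418, 0.134], [0.428, 0.152]]
```

jog_arm:
  commands:
    - [0.5,0.18,0.37,0,0,0,0]
    - [0.5,0.18,0.37,0,0,0,0]
    - [0.5,0.18,0.37,0,0,0,0]
    - [0.5,0.18,0.37,0,0,0,0]
    - [0.5,0.18,0.37,0,0,0,0]
  grip_force: 30

```text
time: 0.52
position: [0.317, -0.4218, 0.2221]
tool_rot: [-3.091, -0.556, 0.0]
ft_force: [1.2, 0.6, 0.5]
grip_width: 0.709
grip_force: 0.0
```

jog_arm:
  commands:
    - [0.5,0.16,0.38,0,0,0,0]
    - [0.5,0.16,0.38,0,0,0,0]
    - [0.5,0.16,0.38,0,0,0,0]
    - [0.5,0.16,0.38,0,0,0,0]
    - [0.5,0.16,0.38,0,0,0,0]

```text
time: 0.93
position: [0.3967, -0.2319, 0.2224]
tool_rot: [3.092, 0.557, -0.001]
ft_force: [0.5, -0.3, 1.1]
grip_width: 0.507
grip_force: 0.0
```

jog_arm:
  commands:
    - [0.5,0.1,0.4,0,0,0,0]
    - [0.5,0.1,0.4,0,0,0,0]
    - [0.5,0.1,0.4,0,0,0,0]
    - [0.5,0.1,0.4,0,0,0,0]
    - [0.5,0.1,0.4,0,0,0,0]

```text
time: 1.35
position: [0.4462, -0.0319, 0.2225]
tool_rot: [3.091, 0.557, -0.0]
ft_force: [0.8, -0.9, -0.4]
grip_width: 0.501
grip_force: 0.0
```

jog_arm:
  commands:
    - [0.5,0.1,0.4,0,0,0,0]
    - [0.5,0.1,0.4,0,0,0,0]
    - [0.5,0.1,0.4,0,0,0,0]
    - [0.5,0.1,0.4,0,0,0,0]
    - [0.5,0.1,0.4,0,0,0,0]

```text
time: 1.77
position: [0.4963, 0.1678, 0.2227]
tool_rot: [3.092, 0.556, 0.001]
ft_force: [0.6, 0.0, -1.0]
grip_width: 0.502
grip_force: 0.0
```

jog_arm:
  commands:
    - [0.5,0.044,0.1,0,0,0,0.023]
    - [0.5,0.044,0.1,0,0,0,0.023]
    - [0.5,0.044,0.1,0,0,0,0.023]
    - [0.5,0.044,0.1,0,0,0,0.023]
    - [0.5,0.044,0.1,0,0,0,0.023]

```text
time: 2.18
position: [0.5182, 0.2141, 0.2221]
tool_rot: [3.088, 0.572, -0.002]
ft_force: [-0.6, 1.0, -0.6]
grip_width: 0.502
grip_force: 0.0
```

```bash
python3 - <<'E'
from h import *
im=take("wrist","w1"); print(im["vfov"],np.linalg.inv(im["camera_from_world"]).round(3))
a=np.radians(21.1);d=np.array([np.cos(a),np.sin(a),0])
print(proj(im,[np.array([.518,.217,.018])+s*d for s in(-.153,0,.153)]))
E
```

```text
61.332571955869696 [[ 0.359 -0.897 -0.259  0.59 ]
 [-0.933 -0.345 -0.101  0.241]
 [ 0.001  0.278 -0.961  0.384]
 [ 0.     0.     0.     1.   ]]
[[319.00571041 352.57931203]
 [318.36931624 206.65054873]
 [317.70542923  26.83803077]]
```

View pics/w1.png

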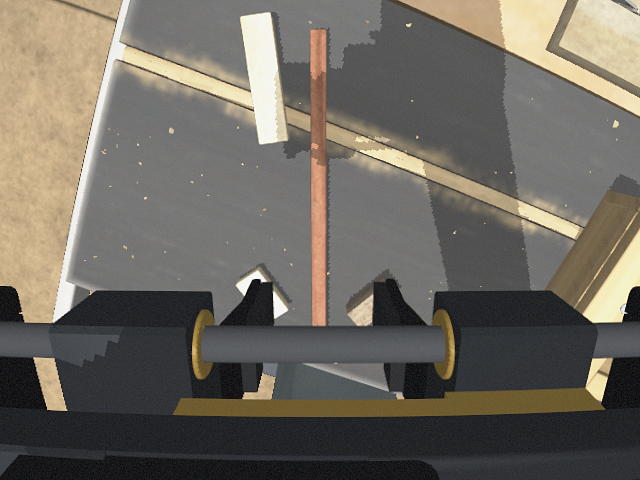

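The rail's far end is at (319,28) and its axis runs at column ~319, against a prediction of (318,27), so the fit holds. Now I'll descend.

jog_arm:
  commands:
    - [0.5,0,0.005,-0.08,0,0,0]
    - [0.5,0,0.005,-0.16,0,0,0]
    - [0.5,0,0.005,-0.24,0,0,0]
    - [0.5,0,0.005,-0.32,0,0,0]
    - [0.5,0,0.005,-0.36,0,0,0]

```text
time: 2.65
position: [0.516, 0.2141, 0.0383]
tool_rot: [3.086, 0.569, -0.009]
ft_force: [-0.9, -1.0, -0.2]
grip_width: 0.5
grip_force: 0.0
```

jog_arm:
  commands:
    - [0.5,0,0,-0.02,0,0,0]
    - [0.5,0,0,-0.04,0,0,0]
    - [0.5,0,0,-0.06,0,0,0]
    - [0.5,0,0,-0.078,0,0,0]
    - [0.5,0,0,-0.078,0,0,0]

```text
time: 3.07
position: [0.5183, 0.2176, 0.0029]
tool_rot: [3.088, 0.573, -0.001]
ft_force: [-0.9, 0.1, 0.4]
grip_width: 0.501
grip_force: 0.0
```

jog_arm:
  commands:
    - [0.0,0,0,0,0,0,0]
    - [0.0,0,0,0,0,0,0]
    - [0.0,0,0,0,0,0,0]
    - [0.0,0,0,0,0,0,0]
    - [0.0,0,0,0,0,0,0]

```text
time: 3.48
position: [0.5188, 0.2183, 0.0041]
tool_rot: [3.088, 0.575, 0.001]
ft_force: [-0.0, 0.5, -0.9]
grip_width: 0.203
grip_force: 0.0
```

jog_arm:
  commands:
    - [0.0,0,0,0,0,0,0]
    - [0.0,0,0,0,0,0,0]
    - [0.0,0,0,0,0,0,0]
    - [0.0,0,0,0,0,0,0]
    - [0.0,0,0,0,0,0,0]

```text
time: 3.9
position: [0.5187, 0.2183, 0.0039]
tool_rot: [3.088, 0.575, 0.001]
ft_force: [0.3, -0.4, 3.4]
grip_width: 0.16
grip_force: 30.0
```

jog_arm:
  commands:
    - [0.0,0,0,0.04,0,0,0]
    - [0.0,0,0,0.1,0,0,0]
    - [0.0,0,0,0.18,0,0,0]
    - [0.0,0,0,0.26,0,0,0]
    - [0.0,0,0,0.32,0,0,0]

```text
time: 4.32
position: [0.5187, 0.2187, 0.1662]
tool_rot: [-3.088, -0.575, -0.003]
ft_force: [0.7, 0.5, -0.4]
grip_width: 0.16
grip_force: 30.0
```

jog_arm:
  commands:
    - [0.0,0,-0.05,0.04,0,0,0.14]
    - [0.0,0,-0.11,0.06,0,0,0.28]
    - [0.0,0,-0.17,0.06,0,0,0.42]
    - [0.0,0,-0.23,0.06,0,0,0.56]
    - [0.0,0,-0.29,0.06,0,0,0.7]

```text
time: 4.73
position: [0.518, 0.0718, 0.1935]
tool_rot: [2.929, 1.133, -0.0]
ft_force: [0.7, -0.7, -0.1]
grip_width: 0.154
grip_force: 30.0
```

jog_arm:
  commands:
    - [0.0,0,-0.06,0,0,0,0.14]
    - [0.0,0,-0.12,0,0,0,0.28]
    - [0.0,0,-0.18,0,0,0,0.42]
    - [0.0,0,-0.24,0,0,0,0.56]
    - [0.0,0,-0.3,0,0,0,0.7]

```text
time: 5.15
position: [0.5178, -0.0783, 0.1932]
tool_rot: [2.674, 1.648, -0.001]
ft_force: [-0.1, -1.0, -1.4]
grip_width: 0.155
grip_force: 30.0
```

jog_arm:
  commands:
    - [0.0,0.004,-0.06,0,0,0,0.15]
    - [0.0,0.01,-0.12,0,0,0,0.3]
    - [0.0,0.014,-0.18,0,0,0,0.45]
    - [0.0,0.016,-0.24,0,0,0,0.6]
    - [0.0,0.018,-0.29,0,0,0,0.747]

```text
time: 5.57
position: [0.5267, -0.2244, 0.1929]
tool_rot: [-2.304, -2.135, 0.001]
ft_force: [0.5, -0.1, 0.3]
grip_width: 0.153
grip_force: 30.0
```

jog_arm:
  commands:
    - [0.0,0,0,0,0,0,0]
    - [0.0,0,0,0,0,0,0]
    - [0.0,0,0,0,0,0,0]
    - [0.0,0,0,0,0,0,0]
    - [0.0,0,0,0,0,0,0]

```text
time: 5.98
position: [0.5277, -0.2201, 0.1937]
tool_rot: [2.305, 2.135, 0.0]
ft_force: [0.7, -0.7, -0.3]
grip_width: 0.157
grip_force: 30.0
```

```bash
python3 - <<'E'
from h import *
take("top","t2");take("wrist","w2")
a=load("t2")["frame"][140:340,300:620,::-1];b=load("w2")["frame"][:,:,::-1]
cv2.imwrite("pics/m2.png",np.vstack([cv2.resize(a,(560,350),interpolation=cv2.INTER_CUBIC),cv2.resize(b[:285],(560,249))]))
print(ctrl.get_state()["joint_positions"].round(2))
E
```

```text
[ 1.02  0.25 -0.77  1.67  0.18  1.3   0.13]
```

View pics/m2.png

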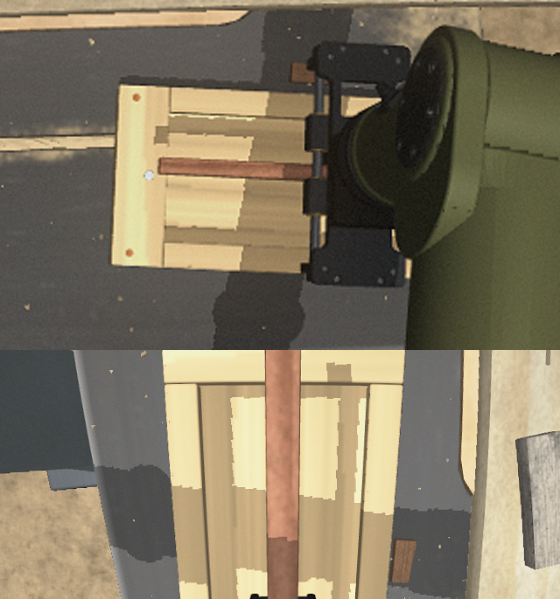

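The rail is held along the cabinet; its +y end is at about (391,235) in the top image. I'll check both ends with the scene camera.

```bash
python3 - <<'E'
from h import *
im=take("scene","s2"); t=load("t2")
c=np.array([.5277,-.2205,.199]); a=np.radians(85.6); d=np.array([np.cos(a),np.sin(a),0]); n=np.array([-d[1],d[0],0])
P=[c+s*.153*d+k*.007*n+np.array([0,0,z]) for s in(1,-1) for k in(1,-1) for z in(.009,-.009)]
q=proj(im,P); print(q.round(1).tolist()); print("top",proj(t,P[:4]).round(1).tolist())
x0,y0=q.min(0).astype(int)-25; x1,y1=q.max(0).astype(int)+25; s=800/(x1-x0); print(x0,y0,s)
s=min(s,420/(y1-y0))
A=cv2.resize(im["frame"][y0:y1,x0:x1,::-1],None,fx=s,fy=s,interpolation=cv2.INTER_CUBIC)
B=cv2.resize(t["frame"][222:250,380:420,::-1],None,fx=6,fy=6,interpolation=cv2.INTER_CUBIC)
C=np.zeros((A.shape[0]+B.shape[0],max(A.shape[1],B.shape[1]),3),np.uint8);C[:A.shape[0],:A.shape[1]]=A;C[A.shape[0]:,:B.shape[1]]=B
cv2.imwrite("pics/m3.png",C);print(s,A.shape)
E
```

```text
[[336.0, 175.7], [335.9, 182.1], [331.0, 172.8], [331.0, 179.1], [418.5, 112.1], [417.4, 118.4], [413.7, 110.0], [412.6, 116.3]]
top [[388.7, 238.7], [387.8, 239.6], [389.1, 229.6], [388.1, 230.6]]
305 84 5.797101449275362
3.4146341463414633 (420, 471, 3)
```

View pics/m3.png

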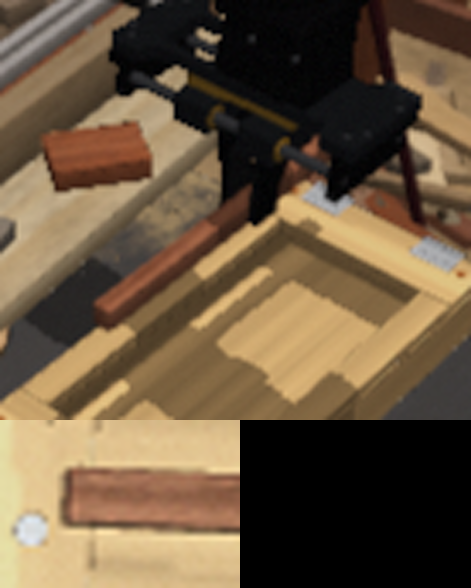

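In the top crop the rail's +y end corners are at (391,230.3) and (390.5,239.3), about 2 px (3 mm) towards -y of the prediction. Its slope in the scene view matches a level rail. Next I work out the waypoints.

```bash
cat > plan.py <<'E'
from h import *
C=np.array([.5277,-.2294]); p=-.0782; d=np.array([-np.sin(p),np.cos(p),0]); e=np.array([np.cos(p),np.sin(p),0]); z=np.array([0,0,1.])
cur=np.array([.527,-.2215,.194]); off=(.002,-.0055); lat=0
def tcp(u,h,t):
    t=np.radians(t); ax=np.cos(t)*d-np.sin(t)*z; nn=np.sin(t)*d+np.cos(t)*z
    return np.r_[C,0]+u*d+h*z-.153*ax+off[0]*ax+off[1]*nn
prev=cur;pt=0
for w in [(.126,.120,15),(.128,.036,15),(.173,.027,15),(.173,.028,10),(.173,.029,5),(.173,.031,0),(.153,.031,0)]:
    q=tcp(*w); print(w,q.round(4),"shift",((q-prev)/.5).round(4),"turn",(-(w[2]-pt)/30*e).round(4)); prev=q;pt=w[2]
E
python3 plan.py
```

```text
(0.126, 0.12, 15) [ 0.526  -0.2506  0.1538] shift [-0.0019 -0.0582 -0.0805] turn [-0.4985  0.0391 -0.    ]
(0.128, 0.036, 15) [ 0.5262 -0.2486  0.0698] shift [ 0.0003  0.004  -0.168 ] turn [ 0. -0.  0.]
(0.173, 0.027, 15) [ 0.5297 -0.2038  0.0608] shift [ 0.007   0.0897 -0.018 ] turn [ 0. -0.  0.]
(0.173, 0.028, 10) [ 0.5295 -0.2061  0.0488] shift [-0.0004 -0.0048 -0.0239] turn [ 0.1662 -0.013   0.    ]
(0.173, 0.029, 5) [ 0.5294 -0.2074  0.0367] shift [-0.0002 -0.0025 -0.0242] turn [ 0.1662 -0.013   0.    ]
(0.173, 0.031, 0) [ 0.5294 -0.2075  0.0255] shift [-0.     -0.0002 -0.0224] turn [ 0.1662 -0.013   0.    ]
(0.153, 0.031, 0) [ 0.5279 -0.2274  0.0255] shift [-0.0031 -0.0399  0.    ] turn [ 0. -0.  0.]
```

jog_arm:
  commands:
    - [0.0,0,-0.012,-0.016,-0.1,0.008,0]
    - [0.0,-0.001,-0.024,-0.032,-0.2,0.016,0]
    - [0.0,-0.001,-0.036,-0.048,-0.3,0.024,0]
    - [0.0,-0.002,-0.048,-0.064,-0.4,0.031,0]
    - [0.0,-0.002,-0.058,-0.08,-0.5,0.039,0]

```text
time: 6.55
position: [0.5266, -0.251, 0.1537]
tool_rot: [2.164, 2.0, -0.288]
ft_force: [0.5, -0.3, -0.6]
grip_width: 0.162
grip_force: 30.0
```

jog_arm:
  commands:
    - [0.0,0,0.001,-0.02,0,0,0]
    - [0.0,0,0.002,-0.04,0,0,0]
    - [0.0,0,0.003,-0.06,0,0,0]
    - [0.0,0,0.004,-0.08,0,0,0]
    - [0.0,0,0.004,-0.08,0,0,0]

```text
time: 6.97
position: [0.5248, -0.2488, 0.1109]
tool_rot: [2.17, 2.004, -0.288]
ft_force: [-0.4, 0.6, -0.6]
grip_width: 0.162
grip_force: 30.0
```

```bash
python3 - <<'E'
from h import *
im=take("scene","s4"); w=take("wrist","w4")
A=cv2.resize(im["frame"][90:270,285:465,::-1],None,fx=3,fy=3,interpolation=cv2.INTER_CUBIC)
B=cv2.resize(w["frame"][:300,160:410,::-1],(250,300))
C=np.zeros((540,800,3),np.uint8);C[:,:540]=A;C[:300,540:790]=B
cv2.imwrite("pics/m4.png",C)
import plan
a=np.array([.5277,-.2294,0])+.128*plan.d+.0785*plan.z
print((proj(im,[a])-[285,90])*3, proj(w,[a])-[160,0]+[540,0])
E
```

```text
(0.126, 0.12, 15) [ 0.526  -0.2506  0.1538] shift [-0.0019 -0.0582 -0.0805] turn [-0.4985  0.0391 -0.    ]
(0.128, 0.036, 15) [ 0.5262 -0.2486  0.0698] shift [ 0.0003  0.004  -0.168 ] turn [ 0. -0.  0.]
(0.173, 0.027, 15) [ 0.5297 -0.2038  0.0608] shift [ 0.007   0.0897 -0.018 ] turn [ 0. -0.  0.]
(0.173, 0.028, 10) [ 0.5295 -0.2061  0.0488] shift [-0.0004 -0.0048 -0.0239] turn [ 0.1662 -0.013   0.    ]
(0.173, 0.029, 5) [ 0.5294 -0.2074  0.0367] shift [-0.0002 -0.0025 -0.0242] turn [ 0.1662 -0.013   0.    ]
(0.173, 0.031, 0) [ 0.5294 -0.2075  0.0255] shift [-0.     -0.0002 -0.0224] turn [ 0.1662 -0.013   0.    ]
(0.153, 0.031, 0) [ 0.5279 -0.2274  0.0255] shift [-0.0031 -0.0399  0.    ] turn [ 0. -0.  0.]
[[171.37881085 354.78644011]] [[ 702.35958127 -105.44186051]]
```

View pics/m4.png

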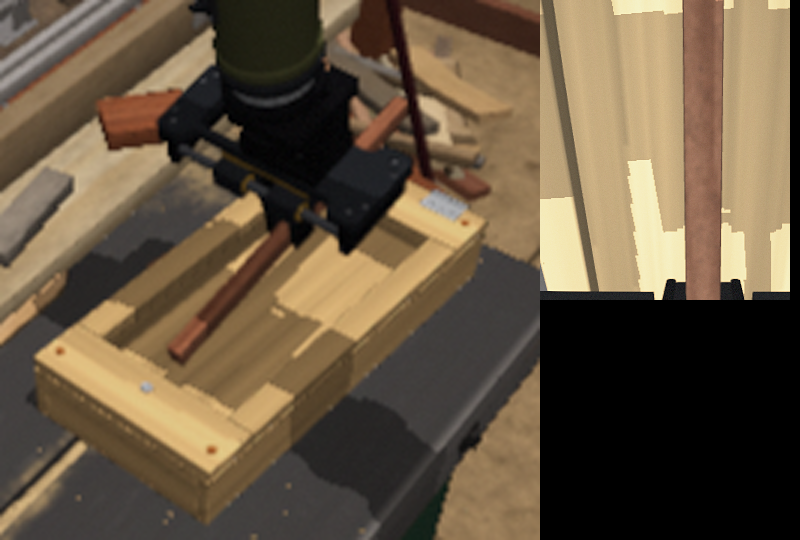

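The low end face is centred at about (177,352) in the crop, against a prediction of (171,355). I'll check whether the cabinet shows the same camera bias, using its corners at (37,357), (208,473) and (487,225).

```bash
python3 - <<'E' | tail -5
from h import *
import plan
im=load("s4"); C=np.array([.5277,-.2294,0])
f=lambda x,u,h:(proj(im,[C+x*plan.e+u*plan.d+h*plan.z])[0]-[285,90])*3
print([f(x,u,.066).round(0).tolist() for x,u in((.092,.192),(-.092,.192),(-.092,-.192))])
print([f(0,u,.0785).round(0).tolist() for u in(.118,.123,.128)], f(-.005,.123,.0785))
E
```

```text
(0.173, 0.029, 5) [ 0.5294 -0.2074  0.0367] shift [-0.0002 -0.0025 -0.0242] turn [ 0.1662 -0.013   0.    ]
(0.173, 0.031, 0) [ 0.5294 -0.2075  0.0255] shift [-0.     -0.0002 -0.0224] turn [ 0.1662 -0.013   0.    ]
(0.153, 0.031, 0) [ 0.5279 -0.2274  0.0255] shift [-0.0031 -0.0399  0.    ] turn [ 0. -0.  0.]
[[32.0, 354.0], [209.0, 471.0], [488.0, 219.0]]
[[180.0, 348.0], [175.0, 351.0], [171.0, 355.0]] [180.30074028 354.38885052]
```

Allowing for the camera bias, the rail sits about 3 mm towards -y of the plan, so I add 3 mm to the slide-in.

jog_arm:
  commands:
    - [0.0,0,0,-0.022,0,0,0]
    - [0.0,0,0,-0.044,0,0,0]
    - [0.0,0,0,-0.066,0,0,0]
    - [0.0,0,0,-0.088,0,0,0]
    - [0.0,0,0,-0.088,0,0,0]

```text
time: 7.48
position: [0.5243, -0.2482, 0.0663]
tool_rot: [2.169, 2.005, -0.289]
ft_force: [-0.7, 0.3, -1.6]
grip_width: 0.157
grip_force: 30.0
```

jog_arm:
  commands:
    - [0.0,0.002,0.02,-0.005,0,0,0]
    - [0.0,0.003,0.04,-0.008,0,0,0]
    - [0.0,0.005,0.06,-0.012,0,0,0]
    - [0.0,0.006,0.08,-0.015,0,0,0]
    - [0.0,0.0075,0.096,-0.018,0,0,0]

```text
time: 7.9
position: [0.5307, -0.1986, 0.0609]
tool_rot: [2.164, 2.004, -0.284]
ft_force: [-0.9, 0.0, -1.0]
grip_width: 0.154
grip_force: 30.0
```

jog_arm:
  commands:
    - [0.0,0,0,0,0,0,0]
    - [0.0,0,0,0,0,0,0]
    - [0.0,0,0,0,0,0,0]
    - [0.0,0,0,0,0,0,0]
    - [0.0,0,0,0,0,0,0]

```text
time: 8.32
position: [0.53, -0.2014, 0.0606]
tool_rot: [2.167, 2.001, -0.286]
ft_force: [-0.6, 0.1, -0.2]
grip_width: 0.158
grip_force: 30.0
```

```bash
python3 - <<'E' | tail -2
from h import *
import plan
im=take("scene","s5"); t=take("top","t5")
A=cv2.resize(im["frame"][90:270,285:465,::-1],None,fx=3,fy=3,interpolation=cv2.INTER_CUBIC)
cv2.imwrite("pics/m5.png",A)
C=np.array([.5277,-.2294,0]); b=C+(.173-.306*np.cos(np.radians(15)))*plan.d+(.027+.306*np.sin(np.radians(15)))*plan.z
print((proj(im,[b])-[285,90])*3)
E
```

```text
(0.153, 0.031, 0) [ 0.5279 -0.2274  0.0255] shift [-0.0031 -0.0399  0.    ] turn [ 0. -0.  0.]
[[360.98461899 175.93155047]]
```

View pics/m5.png

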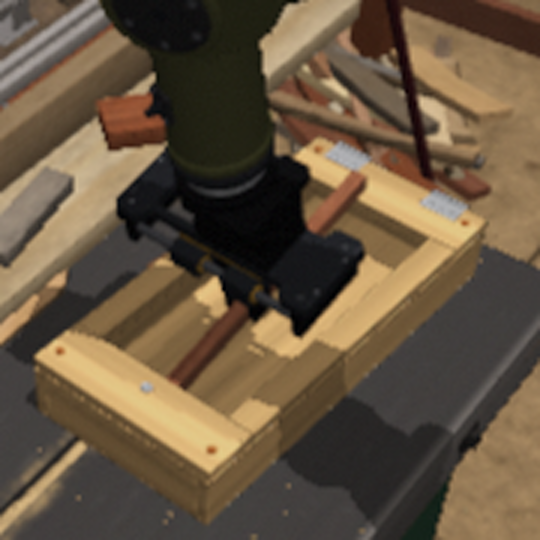

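The +y end is under its stile. The other end is at about (361,180), above the frame, as predicted. Now I swing it down.

jog_arm:
  commands:
    - [0.0,0,-0.0025,-0.012,0.083,-0.0065,0]
    - [0.0,0,-0.005,-0.024,0.166,-0.013,0]
    - [0.0,-0.0005,-0.0065,-0.036,0.249,-0.0195,0]
    - [0.0,-0.0005,-0.0075,-0.048,0.332,-0.026,0]
    - [0.0,-0.0005,-0.0075,-0.048,0.332,-0.026,0]

```text
time: 8.83
position: [0.5285, -0.2077, 0.0355]
tool_rot: [2.269, 2.086, -0.101]
ft_force: [-0.4, -0.3, -0.7]
grip_width: 0.16
grip_force: 30.0
```

jog_arm:
  commands:
    - [0.0,0,0,-0.006,0.042,-0.003,0]
    - [0.0,0,0,-0.011,0.083,-0.0065,0]
    - [0.0,0,0,-0.017,0.125,-0.01,0]
    - [0.0,0,0,-0.0225,0.167,-0.013,0]
    - [0.0,0,0,-0.0225,0.167,-0.013,0]

```text
time: 9.25
position: [0.5293, -0.2057, 0.0246]
tool_rot: [-2.308, -2.129, 0.0]
ft_force: [0.0, -1.2, -1.0]
grip_width: 0.157
grip_force: 30.0
```

jog_arm:
  commands:
    - [0.0,-0.001,-0.01,0,0,0,0]
    - [0.0,-0.002,-0.02,0,0,0,0]
    - [0.0,-0.0025,-0.03,0,0,0,0]
    - [0.0,-0.003,-0.04,0,0,0,0]
    - [0.0,-0.003,-0.04,0,0,0,0]

```text
time: 9.67
position: [0.5283, -0.2263, 0.0255]
tool_rot: [2.308, 2.129, -0.001]
ft_force: [0.4, -0.7, -0.9]
grip_width: 0.161
grip_force: 30.0
```

jog_arm:
  commands:
    - [0.0,0,0,0,0,0,0]
    - [0.0,0,0,0,0,0,0]
    - [0.0,0,0,0,0,0,0]
    - [0.0,0,0,0,0,0,0]
    - [0.0,0,0,0,0,0,0]

```text
time: 10.08
position: [0.5284, -0.2243, 0.0253]
tool_rot: [2.306, 2.133, -0.001]
ft_force: [0.0, -0.0, -0.2]
grip_width: 0.156
grip_force: 30.0
```

```bash
python3 - <<'E'
from h import *
im=take("scene","s6"); t=take("top","t6")
A=cv2.resize(im["frame"][90:270,285:465,::-1],None,fx=3,fy=3,interpolation=cv2.INTER_CUBIC)
B=cv2.resize(t["frame"][176:310,355:485,::-1],(260,268))
C=np.zeros((540,800,3),np.uint8);C[:,:540]=A;C[:268,540:]=B
cv2.imwrite("pics/m6.png",C); s=ctrl.get_state(); print(s["torque"],s["ft_force"])
E
```

```text
[-0.08611402 -0.14178415 -0.00031954] [-0.1668535   0.10576542 -0.73526479]
```

View pics/m6.png

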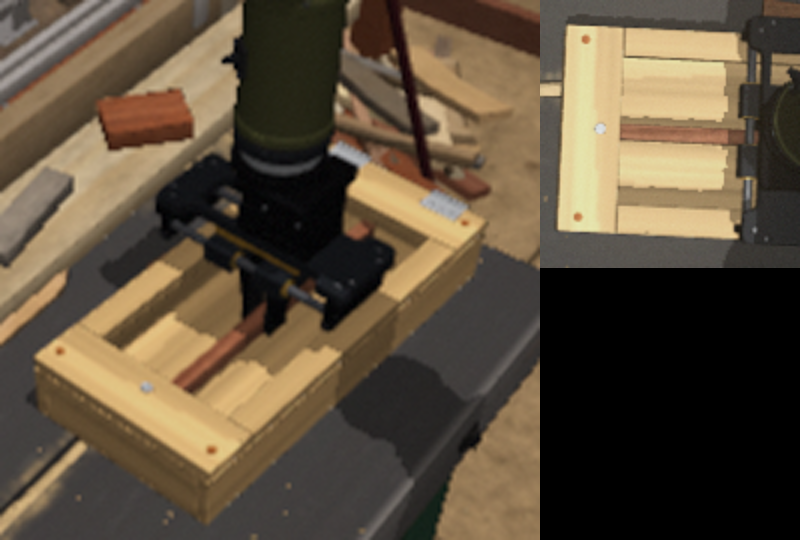

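Both rail ends run out of sight under the stiles: +y at crop (180,385), -y at about (370,230). The cabinet's corners haven't moved, and the forces are within noise. Handing in.

```bash
python3 -c "
from bench import ctrl
print(ctrl.close_job())"
```

```text
the job is handed in; nothing more can be done
None
```

I handed the job in at about 10 s of the 48 s allowed, with the rail still gripped and level along the middle of the cabinet, both ends hidden under the stiles and no contact force showing; the judge's result was not reported back.

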